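# Set the air line's balancing valve to its memory stop

### The job

Open the red-handled valve to its yellow memory stop: pull the handle out of its shut notch, turn it counter-clockwise until its tongue stands over the notch between the two yellow blocks, and push it fully home there. Do not shift the yellow stop, leave the blue-handled valve shut and the tools on the bench where they are, and let go at the end.

Things in the scene. Friction and masses are not known exactly. Their poses are not given: they have to be found in the camera images.
- red_grip (a point): Centre of the red bar handle to be set, on the valve's axis: bar 117 mm long, 16 mm thick (y), 24 mm tall (z), on a stem 14 mm across. z is the valve's axis, out of the dial, leaning 32 degrees from vertical towards the robot (stand yaw +-0.35 rad). x runs along the bar to its long end (67 mm; other end 50 mm) with white line and steel tongue. Pushed in, this point is 52 mm above the white dial.
- red_foot (a point): Middle of the underside of the steel tongue under the red bar's long end: 57 mm from the valve's axis, 50 mm below red_grip; axes as red_grip. The tongue is 10 mm thick across the turning direction and 20 mm long along the bar. With the handle fully in, this point is 2 mm above the dial.
- red_notch (a point): Where red_foot must end: middle of the 15 mm wide notch between two yellow blocks (26 x 26 mm, 14 mm tall) on the red valve's white dial (164 mm across, centre nut 40 mm across, 14 mm tall), 57 mm from the axis. z as red_grip, x radially outward. The stop is clamped at another angle each run and holds still under normal pushes.
- red_lift (a joint): How far the red handle is pulled out along its axis, m: 0 fully in, 0.022 fully out. It stays where it is left (about 5 N of friction plus 2 N of weight). From about 0.014 the tongue clears all blocks. At a wrong angle near a notch the tongue rests on top of a block at about 0.012 and does not go in.
- red_turn (a joint): Opening angle of the red handle, rad: 0 shut, growing counter-clockwise seen from above to 2.7. It takes about 0.15 N m. At 0 the tongue end points across the stand (to the right seen from the robot) and the tongue sits in a notch like the yellow one, between dark grey blocks, so the handle must be pulled out before it can turn.
- red_stop (a joint): Angle of the yellow stop's notch of the red valve on the same scale as red_turn, rad, 1.2 to 2.4.
- blue_grip (a point): Centre of the blue bar handle of the other, identical valve, which stays shut. The two valves change places from run to run, some 0.32 to 0.54 m apart. Axes and sizes as red_grip.
- blue_lift (a joint): As red_lift for the blue handle, at 0.
- blue_turn (a joint): As red_turn for the blue handle, at 0.
- carabiner: Loose aluminium carabiner 122 x 56 x 12 mm, lying on the bench. Origin under its centre.
- pliers: Loose pliers with red handles, 165 mm long, 18 mm thick. Origin on the bench near the middle; x points to the jaws.
- wrench: Loose steel wrench 180 mm long. Origin under it; x along it.
- spray: Loose spray can with a blue label, 60 mm across, 170 mm tall. Origin at the middle of its underside.
- screwdriver: Loose screwdriver with an orange handle, 200 mm long. Origin under it; x towards the tip.
- blowgun: Loose black air blow gun, 190 mm long, 28 mm thick, handle 90 mm to one side. Origin under its barrel.
- red_valve: Stand of the red valve, fixed to the bench: grey base plate 150 x 200 mm, steel pipe 34 mm across, 220 mm long across it, 60 mm up. Origin at the middle of the plate's underside; x points away from the robot at yaw 0; the valve's axis leans towards -x and meets the dial's face at (-0.015, 0, 0.132) here.
- blue_valve: Stand of the blue valve, same as red_valve.

How it is judged (in metres and radians):
On the way, in this order (a step that is already met when the one before it is completed fails the run):
1. the red handle is pulled out of its shut notch (value of joint red_lift above 0.013 m and value of joint red_turn below 0.5 rad), for 0.1 s.
2. the red handle is turned well away from shut, towards the stop (value of joint red_turn above 0.7 rad), for 0.1 s.
At the end, for the whole second after the job is handed in: The red handle is pushed in to within 4 mm of fully home with its tongue in the yellow notch (its foot within 6 mm of the notch's middle) and at rest; the blue handle is still pushed in (within 4 mm) and shut (within 0.1 rad) (value of joint each of red_lift, blue_lift below 0.004 m and distance between red_foot and red_notch below 0.006 m and velocity of joint red_turn between -0.05 and 0.05 rad/s and value of joint blue_turn below 0.1 rad); the robot touches nothing.
It fails at once if the yellow stop of the red valve is shifted more than 4 mm (distance of red_notch from where it was at the start of the episode above 0.004 m).
It fails at once if the blue valve's handle is pulled out more than 8 mm or turned more than 0.15 rad (value of joint blue_lift above 0.008 m or value of joint blue_turn above 0.15 rad).
It fails at once if a tool on the bench is moved more than 30 mm (distance of any of carabiner, pliers, wrench, spray, screwdriver, blowgun from where it was at the start of the episode above 0.03 m).
It also fails if it takes over 51 s, if anything falls off the work surface, if the arm or the gripper's body presses on something with over 40 N, if the wrist force passes 120 N, or if a joint passes its speed limit or range.

### The arm

A 6-joint arm with a two-finger parallel gripper is mounted at the origin on the work surface. World frame = base frame: x ahead of the robot, y to its left, z up, the work surface at z = 0. Lengths are in mm, angles in rad, forces in N, time in s.
With the tool pointing down it reaches from about 250 to 850 mm from the base axis. Payload 12.5 kg.
Tool frame: the origin (TCP) lies midway between the tips of the shut fingers; the grasp point (between the pads) lies 19 mm behind it; z points along the fingers, y is the line along which they close (so a half turn about z gives the same grasp; the last joint's range is limited). The gripper opens to 93 mm and grips with 3 to 60 N. Pads are 15 mm wide; open, the fingers measure 128 mm over their backs; the gripper's body (75 mm by 188 mm) begins 65 mm behind the grasp point.
Start: joints at [1.117, 0.351, 1.652, -0, 1.139, -0.085], TCP at [198.241, 513.015, 218.633] pointing down, gripper open.
Joint ranges: [-2.75, 2.75], [-0.79, 2.1], [0.01, 2.65], [-1.57, 4.71], [0.07, 3.14], [-2.87, 2.87]. Speed limits (rad/s): [2.22, 2.22, 2.79, 3.14, 3.14, 3.14].

### API

Orientations are given as a unit quaternion [x, y, z, w].
In Python, from workcell import env gives the robot as it stands. The module is installed in compiled form; this text tells all that it offers.
- The arm moves only by the tool send_rows, never from a script. Its argument "commands" is a list of rows, each an object of numbers: "rx", "ry", "rz": the turn, a rotation vector about the tool's x, y, z in rad; "tx", "ty", "tz": the shift along the tool's x, y, z in m; "fingers": the closure, from 0 (fully open) to 1 (shut). In form: [{"rx": .., "ry": .., "rz": .., "tx": .., "ty": .., "tz": .., "fingers": ..}, ...]. A call has 1 to 8 rows; each row shifts and turns the commanded pose from where the row before left it, along the tool's axes as they then stand; what a row does not reach is not made up. A row lasts 1/12 s, in which the tool goes at most 41.7 mm and 7.16 degrees, less where a joint would pass 70% of its speed; a pose out of reach is approached as far as the arm can. A call is refused whole if a number of a shift passes 0.0417 or a number of a turn 0.125, either way. A call with a gripper value outside its range is refused whole. The fingers move at their own pace and stop on an object; "force" is the grip in N (left out, the last holds). Time passes only in rows, so rows that do not move let the fingers close. It gives the time, the measured TCP pose, the force, the opening and the grip force at its end, in the units of the state.
- env.read_state(): the state, without advancing time (a new reading comes with each control period).
- env.capture(name): name is "side" or "top" or "wrist"; returns (picture, depth): 384x512x3 uint8, blue, green, red; 384x512 float32, mm along the optical axis (not along the pixel's ray), 0 where there is no reading.
- env.get_calibration(name): a dict with "K" (3x3 intrinsics, pixels), "R" (3x3) and "t" (3): a world point X has camera coordinates R X + t. Camera axes: x right, y down, z forward; pixel columns grow to the right and rows downward; lengths in mm; the calibration is good to about 2 mm. The wrist camera is an equidistant fisheye: a pixel r from the principal point sees the ray r / f radians off the axis. A picture is of the moment at which its call begins: read the wrist's pose just before it. get_calibration takes no time and is no camera call; for the wrist camera it gives the pose at the moment of the call.
- env.close_job(): hands the job in; it is judged then, once.
The state is a dict: "time_s": time; "joint_pos": joint angles; "dq": joint speeds; "effort": joint torques, N m; "tool_pos": TCP position; "ee_rot": TCP orientation; "force": force on the tool from outside, world axes, zero at the start; "moment": the same for the moment, N m; "finger_gap": finger opening in mm; "grip_force": force on a finger pad.
Only numpy, scipy, OpenCV 4.12 (cv2) and the standard library are available. Lean on these libraries where they do the work, as an engineer would, in place of code of your own. Each camera call takes 0.05 s, during which the arm holds its last target. There are 200 camera calls.

## Working session

There is one attempt and no reset: what is moved stays moved. The work goes in short steps, Python scripts to look and compute and a tool call to move; the robot and the scene stay as the last step left them, time stands still between calls to the robot, and variables do not carry over. Pictures are saved under pics/ and viewed, at most 10 in all, crops included, and the job is handed in when it is done.

Besides the shell and the picture viewer there is one more tool, called as a command line: name --argument value ..., lists and objects as JSON in quotes. send_rows: Moves the arm, as the interface text tells. Its arguments: {"type":"object","properties":{"commands":{"type":"array"},"force":{"type":"number"}},"required":["commands"]}

```bash
mkdir -p pics
cat > h.py <<'E'
import numpy as np, cv2
from workcell import env
from scipy.spatial.transform import Rotation as Rn
def cloud(d,c):
    v,u=np.indices(d.shape); K=c["K"]
    P=np.stack([(u-K[0,2])/K[0,0]*d,(v-K[1,2])/K[1,1]*d,d],-1)
    return (P-np.array(c["t"]).ravel())@np.array(c["R"])
E
python3 - <<'E'
from h import *
ims=[]
for n in("top","side"):
    p,d=env.capture(n);c=env.get_calibration(n);np.savez(n+".npz",p=p,d=d,P=cloud(d,{k:np.array(v) for k,v in c.items()}))
    cv2.imwrite(f"pics/{n}0.png",p)
    print(n,c["K"],c["R"],c["t"])
print(env.read_state())
E
```

```text
top [[399.75118006   0.         256.10695983]
 [  0.         399.75118006 188.80253839]
 [  0.           0.           1.        ]] [[ 0.01884828 -0.99981395  0.00409975]
 [-0.99065504 -0.01922931 -0.13502899]
 [ 0.1350827  -0.00151637 -0.99083317]] [   2.7075245   616.43532011 1291.18192271]
side [[371.21962833   0.         255.39812625]
 [  0.         371.21962833 197.95920136]
 [  0.           0.           1.        ]] [[ 0.89291793 -0.44968245 -0.02198301]
 [-0.32435757 -0.60866696 -0.72409717]
 [ 0.31223346  0.6536897  -0.68934755]] [-521.00129096  292.76894177 1222.56820717]
{'time_s': 0.1, 'joint_pos': array([ 1.11741302e+00,  3.51161822e-01,  1.65233870e+00,  3.19756727e-06,
        1.13909754e+00, -8.45712144e-02]), 'dq': array([ 0.00051344, -0.0022362 , -0.00096418, -0.00052734,  0.00064321,
        0.00168955]), 'effort': array([ 1.20259724e-04, -4.98022091e+01, -2.85709924e+01,  7.00416835e-02,
        2.38854554e-02, -2.47939022e-05]), 'tool_pos': array([198.10827285, 512.76113812, 218.17464107]), 'ee_rot': array([ 1.83363319e-01,  9.83045086e-01, -4.84242114e-04, -1.34990826e-04]), 'force': array([-0.8837091 ,  0.16095033, -0.85421622]), 'moment': array([-0.04161979,  0.00294806,  0.01920824]), 'grip_force': 0.0, 'finger_gap': 92.93308223318228}
```

View pics/top0.png

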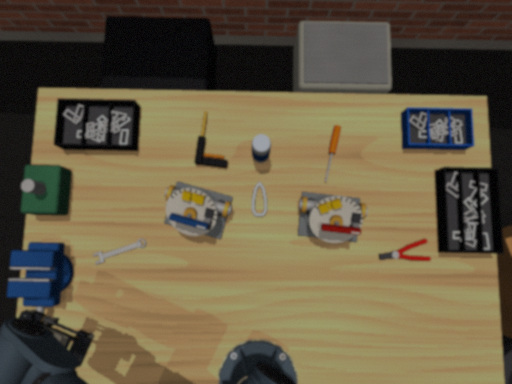

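View pics/side0.png

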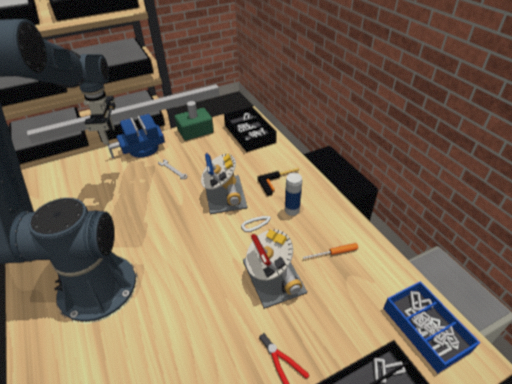

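The top view shows the red valve at about (335,218), its bar at (340,229) and the yellow blocks near (340,207). The blue valve is at (197,212), the carabiner at (260,198), the spray can at (261,148) and the pliers at (405,252).

Run:
```python
from h import *
for n,box in(("top",(295,185,370,250)),("side",(235,220,310,305))):
    z=np.load(n+".npz");p,P=z["p"],z["P"]
    h=cv2.cvtColor(p,cv2.COLOR_BGR2HSV);H,S,V=[h[...,i].astype(int) for i in range(3)]
    b=np.zeros(H.shape,bool);b[box[1]:box[3],box[0]:box[2]]=1
    red=b&((H<6)|(H>172))&(S>150)&(V>60)&(P[...,2]>60)
    yel=b&(H>18)&(H<32)&(S>170)&(V>130)&(P[...,2]>100)
    wh=b&(S<60)&(V>140)&(P[...,2]>100)
    for nm,m in(("red",red),("yel",yel),("wh",wh)):
        Q=P[m];c=np.median(Q,0);_,s,vt=np.linalg.svd(Q-c,full_matrices=False)
        print(n,nm,m.sum(),c.round(1),Q.min(0).round(0),Q.max(0).round(0),(s/np.sqrt(len(Q))).round(1));print(vt.round(3))
    vi=cv2.resize(p[box[1]:box[3],box[0]:box[2]],None,fx=5,fy=5,interpolation=cv2.INTER_CUBIC)
    cv2.imwrite(f"pics/c_{n}.png",vi)
a,b=cv2.imread("pics/c_top.png"),cv2.imread("pics/c_side.png")
H=max(a.shape[0],b.shape[0]);f=lambda x:np.pad(x,((0,H-x.shape[0]),(0,0),(0,0)))
cv2.imwrite("pics/c1.png",np.hstack([f(a),f(b)]))
```

```text
top red 190 [ 484.4 -229.3  186.5] [ 436. -289.  175.] [ 494.   17. 1363.] [87.5 28.6  4.6]
[[-0.039  0.229  0.973]
 [ 0.068  0.972 -0.226]
 [-0.997  0.058 -0.053]]
top yel 193 [ 550.1 -213.6  166.7] [ 436. -243.  141.] [ 568.   17. 1363.] [124.9  18.   17.7]
[[-0.085  0.192  0.978]
 [ 0.907  0.42  -0.004]
 [-0.412  0.887 -0.209]]
top wh 568 [ 526.8 -215.2  139.9] [ 436. -299.  100.] [ 582.   17. 1363.] [53.8 45.9 18.2]
[[-0.06  -0.033 -0.998]
 [ 0.337 -0.942  0.011]
 [-0.94  -0.335  0.068]]
side red 129 [ 482.1 -238.2  188.7] [ 470. -297.  174.] [ 492. -185.  194.] [31.8  4.   2.8]
[[-0.056 -0.998 -0.023]
 [-0.924  0.061 -0.377]
 [-0.378 -0.     0.926]]
side yel 126 [ 551.3 -207.4  170.3] [ 178. -855.  155.] [ 570. -176. 1043.] [103.2  15.5   6.4]
[[ 0.313  0.576 -0.755]
 [-0.646  0.712  0.275]
 [-0.696 -0.401 -0.595]]
side wh 933 [ 522.1 -246.1  140.7] [ 178. -855.  100.] [ 583. -151. 1043.] [89.2 41.8 32.7]
[[ 0.196  0.634 -0.748]
 [-0.976  0.054 -0.21 ]
 [ 0.093 -0.771 -0.63 ]]
```

View pics/c1.png

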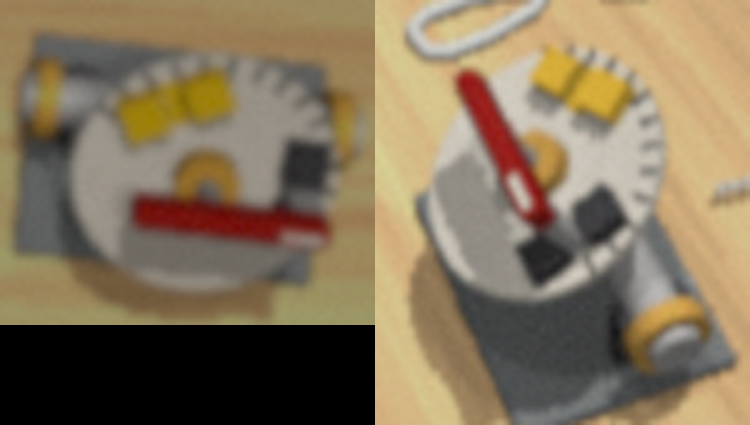

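The crop shows the red bar with its tongue to the right, between the dark blocks. The yellow notch lies at the far left, near crop pixel (177,105) in the top view. Next I clean up these measurements.

```bash
cat >> h.py <<'E'
def masks(p,P,ok,box):
    h=cv2.cvtColor(p,cv2.COLOR_BGR2HSV);H,S,V=[h[...,i].astype(int) for i in range(3)]
    b=np.zeros(H.shape,bool);b[box[1]:box[3],box[0]:box[2]]=1;b&=ok
    return dict(red=b&((H<6)|(H>172))&(S>150)&(V>60)&(P[...,2]>165)&(P[...,2]<215),
      yel=b&(H>18)&(H<32)&(S>170)&(V>130)&(P[...,2]>130)&(P[...,2]<190)&(P[...,0]>500),
      wh=b&(S<60)&(V>110)&(P[...,2]>85)&(P[...,2]<190))
def frame(yaw):
    n=Rn.from_euler("ZY",[yaw,-np.radians(32)]).as_matrix()
    return n   # cols: up-slope x, y across left, n axis
E
python3 - <<'E'
from h import *
for n,box in(("top",(295,185,370,250)),("side",(235,220,310,305))):
    z=np.load(n+".npz");p,P=z["p"],z["P"];M=masks(p,P,z["d"]>0,box)
    c=cv2.fitLine(P[M["red"]].astype(np.float32),cv2.DIST_HUBER,0,.01,.01).ravel()
    d=c[:3]*-np.sign(c[1]); yaw=np.arctan2(d[0],-d[1])
    print(n,"bar dir",d.round(3),"yaw",yaw.round(3))
    F=frame(yaw); W=P[M["wh"]]
    # dial plane, RANSAC
    rng=np.random.default_rng(0);best=None
    for _ in range(400):
        q=W[rng.choice(len(W),3,False)];nn=np.cross(q[1]-q[0],q[2]-q[0]);l=np.linalg.norm(nn)
        if l<100: continue
        nn/=l*np.sign(nn[2]);i=abs((W-q[0])@nn)<2.5
        if best is None or i.sum()>best.sum():best=i
    Q=W[best];q0=Q.mean(0);nn=np.linalg.svd(Q-q0,full_matrices=False)[2][2];nn*=np.sign(nn[2])
    print("plane n",nn.round(3),"lean",np.degrees(np.arccos(nn[2])).round(1),"yaw",np.arctan2(-nn[1],-nn[0]).round(3),best.sum(),len(W),"h along F n",(Q@F[:,2]).mean().round(1),"exp n",F[:,2].round(3))
    hd=np.median(Q@F[:,2]);L=Q@F
    (cx,cy),r=cv2.minEnclosingCircle(L[:,:2].astype(np.float32));print("dial circ local",cx,cy,r, L.min(0).round(1),L.max(0).round(1))
    R=P[M["red"]]@F; print("bar local min/max",np.percentile(R,[0,2,50,98,100],axis=0).round(1)-[0,0,hd])
    Y=P[M["yel"]]@F; print("yel",np.percentile(Y,[2,50,98],axis=0).round(1)-[0,0,hd], len(Y))
E
```

```text
top bar dir [-0.059 -0.998 -0.005] yaw -0.059
plane n [-0.529  0.05   0.847] lean 32.1 yaw -0.094 723 1011 h along F n -166.4 exp n [-0.529  0.031  0.848]
dial circ local 516.69677734375 -200.85296630859375 82.23794555664062 [ 434.9 -279.3 -170. ] [ 598.1 -120.6 -162.6]
bar local min/max [[ 510.5        -260.5          46.19180889]
 [ 511.5        -257.1          51.79180889]
 [ 521.2        -200.8          62.49180889]
 [ 525.6        -153.7          67.49180889]
 [ 527.1        -150.4          68.39180889]]
yel [[ 517.3        -208.3          -1.60819111]
 [ 563.9        -181.1          13.19180889]
 [ 586.7        -145.7          17.69180889]] 191
side bar dir [-0.041 -0.999  0.003] yaw -0.041
plane n [-0.528  0.051  0.848] lean 32.0 yaw -0.096 884 1143 h along F n -163.1 exp n [-0.529  0.022  0.848]
dial circ local 515.6100463867188 -208.89471435546875 82.61363220214844 [ 434.  -290.5 -167.7] [ 594.  -129.2 -158.5]
bar local min/max [[ 507.5        -277.           49.45572765]
 [ 508.2        -275.           53.45572765]
 [ 517.2        -218.1          62.55572765]
 [ 523.         -168.1          66.75572765]
 [ 524.2        -165.3          67.15572765]]
yel [[ 546.9        -217.           -0.84427235]
 [ 564.6        -183.4          11.35572765]
 [ 584.         -157.8          16.25572765]] 125
```

Run:
```python
from h import *
yaw=-0.095;F=frame(yaw)
for n,box in(("top",(295,185,370,250)),("side",(235,220,310,305))):
    z=np.load(n+".npz");p,P=z["p"],z["P"];M=masks(p,P,z["d"]>0,box);c={k:np.array(v) for k,v in env.get_calibration(n).items()}
    C=-c["R"].T@c["t"].ravel()
    W=P[M["wh"]]@F; hd=np.median(W[:,2]); W=W[abs(W[:,2]-hd)<4];hd=np.median(W[:,2])
    def cast(px,h):
        r=np.c_[(px[:,0]-c["K"][0,2])/c["K"][0,0],(px[:,1]-c["K"][1,2])/c["K"][1,1],np.ones(len(px))]@c["R"]
        return (C+r*((h+hd-C@F[:,2])/(r@F[:,2]))[:,None])@F
    hull=cv2.convexHull(W[:,:2].astype(np.float32)).reshape(-1,2)
    A=np.c_[2*hull,np.ones(len(hull))];s=np.linalg.lstsq(A,(hull**2).sum(1),rcond=None)[0];print(n,"hd",hd,"circle",s[:2],np.sqrt(s[2]+s[0]**2+s[1]**2), cv2.minEnclosingCircle(hull))
    v,u=np.nonzero(M["red"]);B=cast(np.c_[u,v],64)
    print(" bar rect",cv2.minAreaRect(B[:,:2].astype(np.float32)))
    k,lab=cv2.connectedComponents(M["yel"].astype(np.uint8))
    v,u=np.nonzero(M["yel"]);Y=cast(np.c_[u,v],14);D=P[v,u]@F
    i=(D[:,2]-hd>9)&(D[:,0]>535)
    _,lb,cen=cv2.kmeans(Y[i][:,:2].astype(np.float32),2,None,(3,50,.01),5,cv2.KMEANS_PP_CENTERS)
    a=cen.mean(0);print(" yel",i.sum(),cen, "mid",a,"rect",cv2.minAreaRect(Y[i][:,:2].astype(np.float32)))
    o=s[:2];t=a-o;print("  r",np.hypot(*t),"theta",np.arctan2(t[1],t[0])+np.pi/2,"edge-normal",np.arctan2(*(cen[0]-cen[1])[::-1])%np.pi)
    g=np.r_[o,hd+52];print(" grip world",F@g)
```

```text
top hd -170.01406245808306 circle [ 522.32600159 -181.31557653] 80.61341342832108 ((522.0941772460938, -181.12619018554688), 82.4031753540039)
 bar rect ((527.4181518554688, -186.9803466796875), (19.806961059570312, 109.61734008789062), 0.23806583881378174)
 yel 131 [[ 564.16675 -136.33046]
 [ 575.92334 -171.98158]] mid [ 570.04504 -154.15602] rect ((562.054931640625, -153.9772491455078), (60.50539016723633, 62.257598876953125), 7.224335193634033)
  r 54.90672503295504 theta 2.0882272170468257 edge-normal 1.8893346
 grip world [ 486.01708074 -228.44787669  176.70900946]
side hd -168.92602193137 circle [ 523.38804351 -181.52330201] 80.98784752611364 ((523.9962158203125, -180.34947204589844), 83.01141357421875)
 bar rect ((525.7949829101562, -197.08070373535156), (15.264297485351562, 118.48486328125), 1.10512113571167)
 yel 98 [[ 581.434   -173.67273]
 [ 563.64465 -139.60927]] mid [ 572.5393  -156.64099] rect ((573.1951904296875, -157.87393188476562), (21.892663955688477, 65.73582458496094), 28.568552017211914)
  r 55.09061678793867 theta 2.039423066388835 edge-normal 2.0520787
 grip world [ 486.32000413 -228.68540768  178.19451663]
```

```bash
cat >> h.py <<'E'
F=frame(-0.095); G=np.array([486.3,-228.7,177.5])
def Rt(th): return Rn.from_matrix(np.c_[F[:,1],F[:,0],-F[:,2]]@Rn.from_rotvec([0,0,-th]).as_matrix())
def go(pos,R,s=None):
    s=s or env.read_state();R0=Rn.from_quat(s["ee_rot"])
    print("t tool mm",R0.inv().apply(np.array(pos)-s["tool_pos"]).round(1),"rot",(R0.inv()*R).as_rotvec().round(4),"t in target axes",R.inv().apply(np.array(pos)-s["tool_pos"]).round(1))
E
python3 - <<'E'
from h import *
go(G+F[:,2]*130,Rt(0))
s=env.read_state();print(Rn.from_quat(s["ee_rot"]).as_matrix().round(3))
E
```

```text
t tool mm [-469.8 -606.4  -69. ] rot [-0.4781 -0.3611  1.2613] t in target axes [-710.8  281.4   93.8]
[[-0.933  0.361 -0.   ]
 [ 0.361  0.933 -0.001]
 [ 0.    -0.001 -1.   ]]
```

send_rows --commands '[{"tz":-0.04},{"tz":-0.04},{"tz":-0.04},{"tz":-0.04},{"tx":-0.0235,"ty":-0.0303},{"tx":-0.0235,"ty":-0.0303},{"tx":-0.0235,"ty":-0.0303},{"tx":-0.0235,"ty":-0.0303}]'

```text
validation failed for argument at $.co...
```

send_rows --commands '[{"tx":-0.0235,"ty":-0.0303},{"tx":-0.0235,"ty":-0.0303},{"tx":-0.0235,"ty":-0.0303},{"tx":-0.0235,"ty":-0.0303},{"tx":-0.0235,"ty":-0.0303},{"tx":-0.0235,"ty":-0.0303},{"tx":-0.0235,"ty":-0.0303},{"tx":-0.0235,"ty":-0.0303}]'

```text
validation failed for argument at $.co...
```

send_rows --commands '[{"tx":-0.0235,"ty":-0.0303},{"tx":-0.0235,"ty":-0.0303},{"tx":-0.0235,"ty":-0.0303},{"tx":-0.0235,"ty":-0.0303},{"tx":-0.0235,"ty":-0.0303},{"tx":-0.0235,"ty":-0.0303},{"tx":-0.0235,"ty":-0.0303},{"tx":0,"ty":0}]'

```text
validation failed for argument at $.co...
```

Run:
```python
from h import *
s=env.read_state();print(s["time_s"],s["tool_pos"],s["joint_pos"].round(3),s["force"])
go(G+F[:,2]*130,Rt(0))
```

```text
0.1 [198.10827285 512.76113812 218.17464107] [ 1.117  0.351  1.652  0.     1.139 -0.085] [-0.8837091   0.16095033 -0.85421622]
t tool mm [-469.8 -606.4  -69. ] rot [-0.4781 -0.3611  1.2613] t in target axes [-710.8  281.4   93.8]
```

send_rows --commands '[{"rx":0,"ry":0,"rz":0,"tx":0,"ty":0,"tz":-0.04,"fingers":0},{"rx":0,"ry":0,"rz":0,"tx":0,"ty":0,"tz":-0.04,"fingers":0},{"rx":0,"ry":0,"rz":0,"tx":0,"ty":0,"tz":-0.04,"fingers":0},{"rx":0,"ry":0,"rz":0,"tx":0,"ty":0,"tz":-0.04,"fingers":0},{"rx":0,"ry":0,"rz":0,"tx":-0.0235,"ty":-0.0303,"tz":0,"fingers":0},{"rx":0,"ry":0,"rz":0,"tx":-0.0235,"ty":-0.0303,"tz":0,"fingers":0},{"rx":0,"ry":0,"rz":0,"tx":-0.0235,"ty":-0.0303,"tz":0,"fingers":0},{"rx":0,"ry":0,"rz":0,"tx":-0.0235,"ty":-0.0303,"tz":0,"fingers":0}]'

```text
time_s: 0.77
tool_pos: [242.1, 364.4, 378.3]
ee_rot: [0.183, 0.983, -0.0, -0.0]
force: [1.5, 0.4, -0.2]
finger_gap: 93.3
grip_force: 0.0
```

send_rows --commands '[{"rx":0,"ry":0,"rz":0,"tx":-0.0235,"ty":-0.0303,"tz":0,"fingers":0},{"rx":0,"ry":0,"rz":0,"tx":-0.0235,"ty":-0.0303,"tz":0,"fingers":0},{"rx":0,"ry":0,"rz":0,"tx":-0.0235,"ty":-0.0303,"tz":0,"fingers":0},{"rx":0,"ry":0,"rz":0,"tx":-0.0235,"ty":-0.0303,"tz":0,"fingers":0},{"rx":0,"ry":0,"rz":0,"tx":-0.0235,"ty":-0.0303,"tz":0,"fingers":0},{"rx":0,"ry":0,"rz":0,"tx":-0.0235,"ty":-0.0303,"tz":0,"fingers":0},{"rx":0,"ry":0,"rz":0,"tx":-0.0235,"ty":-0.0303,"tz":0,"fingers":0},{"rx":0,"ry":0,"rz":0,"tx":-0.0235,"ty":-0.0303,"tz":0,"fingers":0}]'

```text
time_s: 1.43
tool_pos: [330.0, 70.4, 378.7]
ee_rot: [0.183, 0.983, 0.0, 0.0]
force: [1.6, 0.3, 0.2]
finger_gap: 93.0
grip_force: 0.0
```

send_rows --commands '[{"rx":0,"ry":0,"rz":0,"tx":-0.0235,"ty":-0.0303,"tz":0,"fingers":0},{"rx":0,"ry":0,"rz":0,"tx":-0.0235,"ty":-0.0303,"tz":0,"fingers":0},{"rx":0,"ry":0,"rz":0,"tx":-0.0235,"ty":-0.0303,"tz":0,"fingers":0},{"rx":0,"ry":0,"rz":0,"tx":-0.0235,"ty":-0.0303,"tz":0,"fingers":0},{"rx":0,"ry":0,"rz":0,"tx":-0.0235,"ty":-0.0303,"tz":0,"fingers":0},{"rx":0,"ry":0,"rz":0,"tx":-0.0235,"ty":-0.0303,"tz":0,"fingers":0},{"rx":0,"ry":0,"rz":0,"tx":0,"ty":0,"tz":0,"fingers":0}]'

```text
time_s: 2.02
tool_pos: [396.9, -152.9, 377.7]
ee_rot: [0.185, 0.983, -0.0, -0.001]
force: [0.3, 1.6, -0.2]
finger_gap: 92.8
grip_force: 0.0
```

Run:
```python
from h import *
s=env.read_state();print(s["time_s"],s["tool_pos"],s["joint_pos"].round(3),s["force"])
go(G+F[:,2]*130,Rt(0))
```

```text
2.0167 [ 396.91751317 -152.86989673  377.71273639] [-4.760e-01 -1.500e-02  1.700e+00 -1.000e-03  1.457e+00 -1.674e+00] [ 0.31023163  1.62844858 -0.20700802]
t tool mm [-44.7 -56.9  90. ] rot [-0.4792 -0.3609  1.2574] t in target axes [-67.  -24.5  90.8]
```

send_rows --commands '[{"rx":-0.04,"ry":-0.03,"rz":0.105,"tx":0,"ty":0,"tz":0,"fingers":0},{"rx":-0.04,"ry":-0.03,"rz":0.105,"tx":0,"ty":0,"tz":0,"fingers":0},{"rx":-0.04,"ry":-0.03,"rz":0.105,"tx":0,"ty":0,"tz":0,"fingers":0},{"rx":-0.04,"ry":-0.03,"rz":0.105,"tx":0,"ty":0,"tz":0,"fingers":0},{"rx":-0.04,"ry":-0.03,"rz":0.105,"tx":0,"ty":0,"tz":0,"fingers":0},{"rx":-0.04,"ry":-0.03,"rz":0.105,"tx":0,"ty":0,"tz":0,"fingers":0}]'

```text
time_s: 2.52
tool_pos: [396.1, -148.1, 378.5]
ee_rot: [0.478, 0.866, 0.1, 0.109]
force: [0.1, 0.3, 0.2]
finger_gap: 92.9
grip_force: 0.0
```

send_rows --commands '[{"rx":-0.04,"ry":-0.03,"rz":0.105,"tx":0,"ty":0,"tz":0,"fingers":0},{"rx":-0.04,"ry":-0.03,"rz":0.105,"tx":0,"ty":0,"tz":0,"fingers":0},{"rx":-0.04,"ry":-0.03,"rz":0.105,"tx":0,"ty":0,"tz":0,"fingers":0},{"rx":-0.04,"ry":-0.03,"rz":0.105,"tx":0,"ty":0,"tz":0,"fingers":0},{"rx":-0.04,"ry":-0.03,"rz":0.105,"tx":0,"ty":0,"tz":0,"fingers":0},{"rx":-0.04,"ry":-0.03,"rz":0.105,"tx":0,"ty":0,"tz":0,"fingers":0}]'

```text
time_s: 3.02
tool_pos: [395.9, -148.0, 378.4]
ee_rot: [0.712, 0.645, 0.188, 0.204]
force: [-0.1, -0.3, -0.0]
finger_gap: 92.7
grip_force: 0.0
```

send_rows --commands '[{"rx":0,"ry":0,"rz":0,"tx":-0.033,"ty":-0.012,"tz":0,"fingers":0},{"rx":0,"ry":0,"rz":0,"tx":-0.033,"ty":-0.012,"tz":0,"fingers":0},{"rx":0,"ry":0,"rz":0,"tx":0,"ty":0,"tz":0.03,"fingers":0},{"rx":0,"ry":0,"rz":0,"tx":0,"ty":0,"tz":0,"fingers":0}]'

```text
time_s: 3.35
tool_pos: [384.5, -214.8, 336.7]
ee_rot: [0.713, 0.645, 0.186, 0.201]
force: [0.3, 0.4, -0.8]
finger_gap: 93.0
grip_force: 0.0
```

Run:
```python
from h import *
s=env.read_state();c=env.get_calibration("wrist");p,d=env.capture("wrist")
print(s["time_s"],s["tool_pos"],s["joint_pos"].round(3),s["force"])
go(G+F[:,2]*130,Rt(0))
print(c)
np.savez("w1.npz",p=p,d=d,**{k:np.array(v) for k,v in c.items()});cv2.imwrite("pics/w1.png",p)
```

```text
3.35 [ 384.47027856 -214.81007875  336.70257473] [-0.851 -0.205  2.064  0.476  0.918 -0.974] [ 0.33909404  0.36989692 -0.84901902]
t tool mm [-6.1  1.7 60.7] rot [-0.0021 -0.005  -0.0029] t in target axes [-5.8  1.6 60.7]
{'K': array([[297.31863964,   0.        , 255.03078252],
       [  0.        , 297.31863964, 196.35580248],
       [  0.        ,   0.        ,   1.        ]]), 'R': array([[ 0.84589665, -0.08617404,  0.52633914],
       [-0.23400872, -0.94676589,  0.22107524],
       [ 0.479269  , -0.31017476, -0.82103158]]), 't': array([-519.54092746, -160.05094809,  204.78632526])}
```

View pics/w1.png

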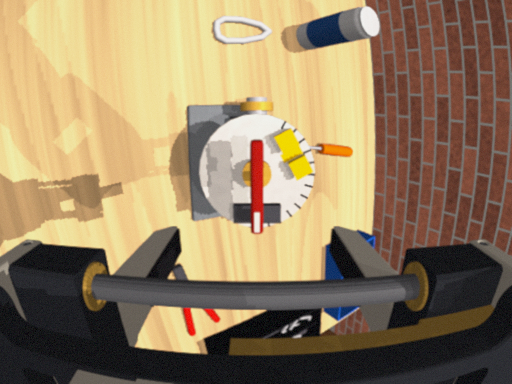

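The wrist view shows the dial centred near (258,170), the red bar vertical from (257,140) to (257,232), and the yellow blocks at (287,145) and (300,167). The fingers are clear of everything.

```bash
cat >> h.py <<'E'
def wmeas(f):
    z=np.load(f);p,d,K,R,t=[z[k] for k in("p","d","K","R","t")];C=-R.T@t
    v,u=np.indices(d.shape);a=(u-K[0,2])/K[0,0];b=(v-K[1,2])/K[1,1];r=np.hypot(a,b)+1e-9
    ray=np.stack([a/r*np.sin(r),b/r*np.sin(r),np.cos(r)],-1)
    P=(ray/ray[...,2:]*d[...,None]-t)@R; rw=ray@R
    hs=cv2.cvtColor(p,cv2.COLOR_BGR2HSV);H,S,V=[hs[...,i].astype(int) for i in range(3)]
    L=P@F-G@F; ok=(d>0)&(np.hypot(L[...,0],L[...,1])<100)&(L[...,2]>-75)&(L[...,2]<50)
    D=ok&(S<60)&(V>100)&(L[...,2]<-40)
    hd=np.median(L[D][:,2]); print("dial h rel grip",hd.round(2))
    cast=lambda m,h:((C+rw[m]*((h-(C-G)@F[:,2])/(rw[m]@F[:,2]))[:,None])-G)@F
    A=D&(abs(L[...,2]-hd)<5);Q=cast(A,hd)[:,:2].astype(np.float32)
    n=np.linalg.svd(L[A]-L[A].mean(0),full_matrices=False)[2][2];print("plane n local",(n*np.sign(n[2])).round(3))
    h=cv2.convexHull(Q).reshape(-1,2).astype(float);s=np.linalg.lstsq(np.c_[2*h,np.ones(len(h))],(h**2).sum(1),rcond=None)[0];o=s[:2]
    print("dial centre",o.round(2),np.sqrt(s[2]+o@o).round(1),np.round(cv2.minEnclosingCircle(Q)[0],2))
    red=ok&((H<6)|(H>172))&(S>150)&(V>60)&(L[...,2]>-20)
    for hh in (12,):
        B=cast(red,hh)[:,:2].astype(np.float32);print("bar",len(B),np.round(cv2.minAreaRect(B)[0],2),np.round(cv2.minAreaRect(B)[1],1),round(cv2.minAreaRect(B)[2],2),"bar top h",np.median(L[red][:,2]).round(1))
    yel=ok&(H>18)&(H<34)&(S>150)&(V>120)&(L[...,2]<-25)
    Y=cast(yel,hd+14)[:,:2]; Y=Y[np.hypot(*(Y-o).T)>33]
    _,lb,cen=cv2.kmeans(Y.astype(np.float32),2,None,(3,50,.01),5,cv2.KMEANS_PP_CENTERS)
    m=cen.mean(0)-o
    for i in(0,1):print(" blk",(lb==i).sum(),cen[i].round(1),[np.round(q,1) for q in cv2.minAreaRect(Y[lb.ravel()==i].astype(np.float32))])
    print("yel r",np.hypot(*m).round(1),"theta",np.arctan2(m[1],m[0])+np.pi/2, "from pair",np.arctan2(*(cen[1]-cen[0])[::-1])%np.pi)
E
python3 -c "
from h import *
wmeas('w1.npz')"
```

```text
dial h rel grip -53.35
plane n local [-0.001  0.003  1.   ]
dial centre [-3.28  1.85] 81.2 [-3.47  1.85]
bar 880 [-2.4 -5.4] [112.   14.7] 89.5 bar top h 10.3
 blk 476 [38.1 43.3] [array([37.7, 43.1]), array([28.2, 33.6]), np.float64(27.1)]
 blk 435 [54.1 14.2] [array([53.7, 13.8]), array([27.4, 35.5]), np.float64(33.8)]
yel r 56.2 theta 2.0703077785942328 from pair 2.0743284
```

j6 would run out of range during the turn (-0.97 - 2.07), so I take the half-turned grasp. That also gives a second wrist view from the opposite side.

send_rows --commands '[{"rx":0,"ry":0,"rz":0.12,"tx":0,"ty":0,"tz":0,"fingers":0},{"rx":0,"ry":0,"rz":0.12,"tx":0,"ty":0,"tz":0,"fingers":0},{"rx":0,"ry":0,"rz":0.12,"tx":0,"ty":0,"tz":0,"fingers":0},{"rx":0,"ry":0,"rz":0.12,"tx":0,"ty":0,"tz":0,"fingers":0},{"rx":0,"ry":0,"rz":0.12,"tx":0,"ty":0,"tz":0,"fingers":0},{"rx":0,"ry":0,"rz":0.12,"tx":0,"ty":0,"tz":0,"fingers":0},{"rx":0,"ry":0,"rz":0.12,"tx":0,"ty":0,"tz":0,"fingers":0},{"rx":0,"ry":0,"rz":0.12,"tx":0,"ty":0,"tz":0,"fingers":0}]'

```text
time_s: 4.07
tool_pos: [386.1, -211.6, 341.5]
ee_rot: [0.929, 0.245, 0.26, 0.093]
force: [-0.1, 0.1, -0.5]
finger_gap: 92.8
grip_force: 0.0
```

send_rows --commands '[{"rx":0,"ry":0,"rz":0.12,"tx":0,"ty":0,"tz":0,"fingers":0},{"rx":0,"ry":0,"rz":0.12,"tx":0,"ty":0,"tz":0,"fingers":0},{"rx":0,"ry":0,"rz":0.12,"tx":0,"ty":0,"tz":0,"fingers":0},{"rx":0,"ry":0,"rz":0.12,"tx":0,"ty":0,"tz":0,"fingers":0},{"rx":0,"ry":0,"rz":0.12,"tx":0,"ty":0,"tz":0,"fingers":0},{"rx":0,"ry":0,"rz":0.12,"tx":0,"ty":0,"tz":0,"fingers":0},{"rx":0,"ry":0,"rz":0.12,"tx":0,"ty":0,"tz":0,"fingers":0},{"rx":0,"ry":0,"rz":0.12,"tx":0,"ty":0,"tz":0,"fingers":0}]'

```text
time_s: 4.73
tool_pos: [386.2, -211.6, 341.5]
ee_rot: [0.937, -0.212, 0.274, -0.038]
force: [0.6, -0.1, -0.3]
finger_gap: 93.2
grip_force: 0.0
```

send_rows --commands '[{"rx":0,"ry":0,"rz":0.12,"tx":0,"ty":0,"tz":0,"fingers":0},{"rx":0,"ry":0,"rz":0.12,"tx":0,"ty":0,"tz":0,"fingers":0},{"rx":0,"ry":0,"rz":0.12,"tx":0,"ty":0,"tz":0,"fingers":0},{"rx":0,"ry":0,"rz":0.12,"tx":0,"ty":0,"tz":0,"fingers":0},{"rx":0,"ry":0,"rz":0.12,"tx":0,"ty":0,"tz":0,"fingers":0},{"rx":0,"ry":0,"rz":0.12,"tx":0,"ty":0,"tz":0,"fingers":0},{"rx":0,"ry":0,"rz":0.12,"tx":0,"ty":0,"tz":0,"fingers":0},{"rx":0,"ry":0,"rz":0.12,"tx":0,"ty":0,"tz":0,"fingers":0}]'

```text
time_s: 5.4
tool_pos: [386.2, -211.6, 341.5]
ee_rot: [0.733, -0.621, 0.226, -0.16]
force: [0.5, 0.6, 0.6]
finger_gap: 92.9
grip_force: 0.0
```

send_rows --commands '[{"rx":0,"ry":0,"rz":0.12,"tx":0,"ty":0,"tz":0,"fingers":0},{"rx":0,"ry":0,"rz":0.12,"tx":0,"ty":0,"tz":0,"fingers":0},{"rx":0,"ry":0,"rz":0.02,"tx":0,"ty":0,"tz":0,"fingers":0},{"rx":0,"ry":0,"rz":0,"tx":0,"ty":0,"tz":0,"fingers":0}]'

```text
time_s: 5.73
tool_pos: [386.0, -212.2, 341.2]
ee_rot: [-0.649, 0.709, -0.204, 0.187]
force: [-1.1, -0.4, -0.1]
finger_gap: 93.2
grip_force: 0.0
```

Run:
```python
from h import *
s=env.read_state();c=env.get_calibration("wrist");p,d=env.capture("wrist")
print(s["time_s"],s["tool_pos"],s["joint_pos"].round(3),s["force"])
np.savez("w2.npz",p=p,d=d,**{k:np.array(v) for k,v in c.items()})
wmeas("w2.npz")
for x in(0,1.8):
  g=G+F@[-2.5,1.5,-1];go(g+F[:,2]*40,Rt(-np.pi))
```

```text
5.7333 [ 386.0261304  -212.21862839  341.16813197] [-0.845 -0.211  2.059  0.476  0.923  2.165] [-1.06022466 -0.4136503  -0.0511738 ]
dial h rel grip -53.42
plane n local [-0.001  0.001  1.   ]
dial centre [-3.48  1.29] 81.1 [-3.45  1.23]
bar 885 [-3.96 -8.1 ] [ 13.9 110.9] 0.29 bar top h 10.3
 blk 471 [52.7 13.4] [array([51.9, 12.8]), array([30.6, 34.3]), np.float64(29.5)]
 blk 401 [37.1 43.1] [array([36.4, 42.5]), array([30.5, 32.5]), np.float64(27.0)]
yel r 55.4 theta 2.078822454855963 from pair 2.053709
t tool mm [  5.7   3.4 153.4] rot [-0.0018  0.0038  0.0073] t in target axes [  5.2   3.1 153.4]
t tool mm [  5.7   3.4 153.4] rot [-0.0018  0.0038  0.0073] t in target axes [  5.2   3.1 153.4]
```

send_rows --commands '[{"rx":0,"ry":0,"rz":0.007,"tx":0.0057,"ty":0.0042,"tz":0.033,"fingers":0},{"rx":0,"ry":0,"rz":0,"tx":0,"ty":0,"tz":0.04,"fingers":0},{"rx":0,"ry":0,"rz":0,"tx":0,"ty":0,"tz":0.04,"fingers":0},{"rx":0,"ry":0,"rz":0,"tx":0,"ty":0,"tz":0.04,"fingers":0},{"rx":0,"ry":0,"rz":0,"tx":0,"ty":0,"tz":0,"fingers":0}]'

```text
time_s: 6.2
tool_pos: [462.8, -224.0, 201.5]
ee_rot: [-0.647, 0.712, -0.198, 0.187]
force: [-0.3, 0.1, -1.5]
finger_gap: 93.0
grip_force: 0.0
```

```bash
sed -i 's/^F=frame.*/F=frame(-0.095); G=np.array([486.3,-228.7,177.5])+F@[-3.3,1.5,-1.4]/' h.py
python3 - <<'E'
from h import *
s=env.read_state();print(s["time_s"],s["joint_pos"].round(3),s["force"])
go(G-F[:,2]*19,Rt(-np.pi))
p,d=env.capture("wrist");cv2.imwrite("pics/w3.png",p)
E
```

```text
6.2 [-0.712  0.128  2.114  0.653  0.535  2.018] [-0.32112457  0.05647092 -1.48593733]
t tool mm [ 1.4 -4.6 53.3] rot [ 0.0076  0.0091 -0.0034] t in target axes [ 1.  -4.2 53.4]
```

View pics/w3.png

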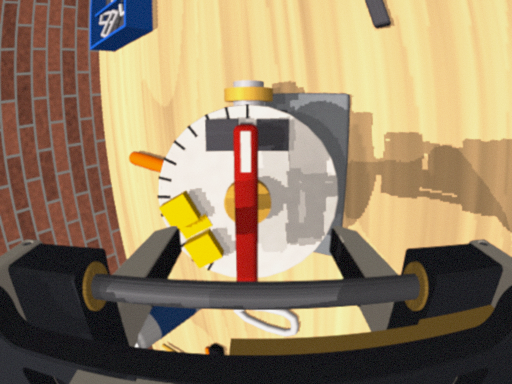

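The fingers straddle the bar, which sits near column 247 against a finger middle of about 257. That agrees with the computed 4.5 mm side correction.

send_rows --commands '[{"rx":0.0076,"ry":0.009,"rz":-0.003,"tx":0.001,"ty":-0.0045,"tz":0,"fingers":0},{"rx":0,"ry":0,"rz":0,"tx":0,"ty":0,"tz":0.018,"fingers":0},{"rx":0,"ry":0,"rz":0,"tx":0,"ty":0,"tz":0.018,"fingers":0},{"rx":0,"ry":0,"rz":0,"tx":0,"ty":0,"tz":0.017,"fingers":0},{"rx":0,"ry":0,"rz":0,"tx":0,"ty":0,"tz":0,"fingers":0}]'

```text
time_s: 6.67
tool_pos: [495.3, -230.6, 167.0]
ee_rot: [-0.645, 0.711, -0.21, 0.187]
force: [-0.2, 0.0, -0.8]
finger_gap: 93.0
grip_force: 0.0
```

Run:
```python
from h import *
s=env.read_state();print(s["time_s"],s["joint_pos"].round(3),s["force"])
go(G-F[:,2]*19,Rt(-np.pi))
```

```text
6.6667 [-0.669  0.24   2.091  0.77   0.425  1.92 ] [-0.20408655  0.03849387 -0.81244556]
t tool mm [-2.6  5.5  6.6] rot [-0.0108 -0.0068 -0.0002] t in target axes [-2.6  5.5  6.7]
```

send_rows --commands '[{"rx":0,"ry":0,"rz":0,"tx":0,"ty":0,"tz":0,"fingers":0},{"rx":0,"ry":0,"rz":0,"tx":0,"ty":0,"tz":0,"fingers":0}]'

```text
time_s: 6.83
tool_pos: [494.7, -230.8, 168.4]
ee_rot: [-0.645, 0.711, -0.21, 0.187]
force: [-0.5, -0.4, -0.0]
finger_gap: 93.2
grip_force: 0.0
```

Run:
```python
from h import *
s=env.read_state();print(s["time_s"],s["joint_pos"].round(3),s["force"])
go(G-F[:,2]*19,Rt(-np.pi))
```

```text
6.8333 [-0.67   0.236  2.092  0.768  0.426  1.923] [-0.45515055 -0.35590828 -0.04282448]
t tool mm [-2.9  5.8  8. ] rot [-0.0116 -0.0075 -0.0008] t in target axes [-2.8  5.7  8.1]
```

send_rows --commands '[{"rx":-0.006,"ry":-0.004,"rz":0,"tx":-0.0015,"ty":0.003,"tz":0.004,"fingers":0},{"rx":-0.006,"ry":-0.004,"rz":0,"tx":-0.0014,"ty":0.0028,"tz":0.004,"fingers":0},{"rx":0,"ry":0,"rz":0,"tx":0,"ty":0,"tz":0,"fingers":0}]'

```text
time_s: 7.08
tool_pos: [493.9, -227.3, 156.0]
ee_rot: [-0.646, 0.712, -0.202, 0.185]
force: [0.0, 0.4, -0.7]
finger_gap: 93.3
grip_force: 0.0
```

Run:
```python
from h import *
s=env.read_state();print(s["time_s"],s["joint_pos"].round(3),s["force"])
go(G-F[:,2]*19,Rt(-np.pi))
```

```text
7.0833 [-0.665  0.259  2.096  0.779  0.42   1.911] [ 0.02361647  0.40492668 -0.66850463]
t tool mm [ 0.7 -1.8 -1.8] rot [ 0.0038  0.0024 -0.0022] t in target axes [ 0.7 -1.8 -1.7]
```

send_rows --commands '[{"rx":0.003,"ry":0.002,"rz":0,"tx":0.0007,"ty":-0.0015,"tz":-0.001,"fingers":0.5},{"rx":0,"ry":0,"rz":0,"tx":0,"ty":0,"tz":0,"fingers":0.8},{"rx":0,"ry":0,"rz":0,"tx":0,"ty":0,"tz":0,"fingers":1},{"rx":0,"ry":0,"rz":0,"tx":0,"ty":0,"tz":0,"fingers":1},{"rx":0,"ry":0,"rz":0,"tx":0,"ty":0,"tz":0,"fingers":1},{"rx":0,"ry":0,"rz":0,"tx":0,"ty":0,"tz":0,"fingers":1},{"rx":0,"ry":0,"rz":0,"tx":0,"ty":0,"tz":0,"fingers":1},{"rx":0,"ry":0,"rz":0,"tx":0,"ty":0,"tz":0,"fingers":1}]' --force 40

```text
time_s: 7.75
tool_pos: [494.8, -228.3, 157.9]
ee_rot: [-0.646, 0.712, -0.204, 0.186]
force: [0.0, 0.3, 0.1]
finger_gap: 44.4
grip_force: 0.0
```

send_rows --commands '[{"rx":0,"ry":0,"rz":0,"tx":0,"ty":0,"tz":0,"fingers":1},{"rx":0,"ry":0,"rz":0,"tx":0,"ty":0,"tz":0,"fingers":1},{"rx":0,"ry":0,"rz":0,"tx":0,"ty":0,"tz":0,"fingers":1},{"rx":0,"ry":0,"rz":0,"tx":0,"ty":0,"tz":0,"fingers":1}]'

```text
time_s: 8.08
tool_pos: [495.1, -228.4, 158.1]
ee_rot: [-0.646, 0.712, -0.204, 0.186]
force: [12.7, 0.6, 6.7]
finger_gap: 17.6
grip_force: 7.3
```

Run:
```python
from h import *
s=env.read_state();print(s["time_s"],s["joint_pos"].round(3),F.T@s["force"],s["moment"])
go(G-F[:,2]*19,Rt(-np.pi))
```

```text
8.0833 [-0.665  0.257  2.093  0.779  0.419  1.912] [14.27994506  1.79858477 -0.98882815] [ 0.17570701 -2.16897489  0.24423232]
t tool mm [-0.4  0.4 -0.7] rot [-0.0003 -0.0004 -0.0023] t in target axes [-0.4  0.4 -0.7]
```

send_rows --commands '[{"rx":0,"ry":0,"rz":0,"tx":0,"ty":0,"tz":0,"fingers":1},{"rx":0,"ry":0,"rz":0,"tx":0,"ty":0,"tz":0,"fingers":1},{"rx":0,"ry":0,"rz":0,"tx":0,"ty":0,"tz":0,"fingers":1}]'

```text
time_s: 8.33
tool_pos: [495.9, -228.5, 158.8]
ee_rot: [-0.646, 0.712, -0.205, 0.186]
force: [7.2, 1.9, 1.0]
finger_gap: 15.9
grip_force: 40.0
```

```bash
cat >> h.py <<'E'
def st(th=0,l=0):
    s=env.read_state();print(s["time_s"],s["joint_pos"].round(3),"Fl",(F.T@s["force"]).round(1),"M",(F.T@s["moment"]).round(2),"gap",round(s["finger_gap"],1),round(s["grip_force"],1))
    go(G+F[:,2]*(l-19),Rt(th-np.pi),s)
    R=Rn.from_quat(s["ee_rot"]);print("tcp local",(F.T@(s["tool_pos"]-G)).round(1),"theta",-(Rt(-np.pi).inv()*R).as_rotvec()[2].round(3))
E
python3 -c "
from h import *
st()"
```

```text
8.3333 [-0.665  0.256  2.092  0.78   0.419  1.912] Fl [ 6.4  2.6 -2.8] M [ 0.5  -0.73 -0.01] gap 15.9 40.0
t tool mm [-0.4  1.5 -0.6] rot [-0.0018 -0.0005 -0.0019] t in target axes [-0.4  1.5 -0.6]
tcp local [  1.5  -0.4 -19.6] theta -0.002
```

send_rows --commands '[{"rx":0,"ry":0,"rz":0,"tx":0,"ty":-0.0005,"tz":-0.004,"fingers":1},{"rx":0,"ry":0,"rz":0,"tx":0,"ty":0,"tz":-0.004,"fingers":1},{"rx":0,"ry":0,"rz":0,"tx":0,"ty":0,"tz":-0.004,"fingers":1},{"rx":0,"ry":0,"rz":0,"tx":0,"ty":0,"tz":-0.004,"fingers":1},{"rx":0,"ry":0,"rz":0,"tx":0,"ty":0,"tz":-0.003,"fingers":1},{"rx":0,"ry":0,"rz":0,"tx":0,"ty":0,"tz":0,"fingers":1},{"rx":0,"ry":0,"rz":0,"tx":0,"ty":0,"tz":0,"fingers":1}]'

```text
time_s: 8.92
tool_pos: [485.8, -227.5, 175.0]
ee_rot: [-0.646, 0.712, -0.204, 0.186]
force: [3.1, 2.2, 5.5]
finger_gap: 15.7
grip_force: 40.0
```

```bash
sed -i 's/\[-3.3,1.5,-1.4\]/[-1.7,1.5,-1.4]/' h.py; python3 -c "
from h import *
st(0,.001+18)
"
```

```text
8.9167 [-0.678  0.211  2.099  0.728  0.454  1.958] Fl [5.4 2.5 3.2] M [ 0.45 -0.43 -0.02] gap 15.7 40.0
t tool mm [-0.4 -0.1  0.6] rot [-0.0013 -0.0005 -0.0019] t in target axes [-0.4 -0.1  0.6]
tcp local [-0.1 -0.4 -0.4] theta -0.002
```

send_rows --commands '[{"rx":0,"ry":0,"rz":-0.04,"tx":0,"ty":0,"tz":0,"fingers":1},{"rx":0,"ry":0,"rz":-0.06,"tx":0,"ty":0,"tz":0,"fingers":1},{"rx":0,"ry":0,"rz":0,"tx":0,"ty":0,"tz":0,"fingers":1}]'

```text
time_s: 9.17
tool_pos: [485.9, -227.5, 174.9]
ee_rot: [0.682, -0.678, 0.214, -0.175]
force: [2.3, 3.0, 5.8]
finger_gap: 15.7
grip_force: 40.0
```

```bash
python3 -c "
from h import *
st(0.1,19)
"
```

```text
9.1667 [-0.678  0.211  2.099  0.729  0.454  1.855] Fl [4.8 3.2 3.9] M [ 0.44 -0.39 -0.07] gap 15.7 40.0
t tool mm [-0.4 -0.2 -0.5] rot [-0.0012 -0.0006  0.0012] t in target axes [-0.4 -0.2 -0.5]
tcp local [-0.1 -0.4 -0.5] theta 0.101
```

Turning is free, with a low moment, so I continue to about 2.07 rad.

send_rows --commands '[{"rx":0,"ry":0,"rz":-0.1,"tx":0,"ty":0,"tz":0,"fingers":1},{"rx":0,"ry":0,"rz":-0.1,"tx":0,"ty":0,"tz":0,"fingers":1},{"rx":0,"ry":0,"rz":-0.1,"tx":0,"ty":0,"tz":0,"fingers":1},{"rx":0,"ry":0,"rz":-0.1,"tx":0,"ty":0,"tz":0,"fingers":1},{"rx":0,"ry":0,"rz":-0.1,"tx":0,"ty":0,"tz":0,"fingers":1},{"rx":0,"ry":0,"rz":-0.1,"tx":0,"ty":0,"tz":0,"fingers":1},{"rx":0,"ry":0,"rz":-0.1,"tx":0,"ty":0,"tz":0,"fingers":1},{"rx":0,"ry":0,"rz":0,"tx":0,"ty":0,"tz":0,"fingers":1}]'

```text
time_s: 9.83
tool_pos: [485.8, -227.6, 174.8]
ee_rot: [0.873, -0.402, 0.261, -0.091]
force: [2.2, 1.8, 5.6]
finger_gap: 15.8
grip_force: 40.0
```

```bash
python3 -c "
from h import *
st(0.8,19)
"
```

```text
9.8333 [-0.678  0.211  2.1    0.728  0.454  1.153] Fl [4.7 2.  3.6] M [ 0.2  -0.35  0.1 ] gap 15.8 40.0
t tool mm [-0.2 -0.5 -0.5] rot [-0.0003 -0.0013  0.0032] t in target axes [-0.2 -0.5 -0.5]
tcp local [-0.3 -0.5 -0.5] theta 0.803
```

send_rows --commands '[{"rx":0,"ry":0,"rz":-0.1,"tx":0,"ty":0,"tz":0,"fingers":1},{"rx":0,"ry":0,"rz":-0.1,"tx":0,"ty":0,"tz":0,"fingers":1},{"rx":0,"ry":0,"rz":-0.1,"tx":0,"ty":0,"tz":0,"fingers":1},{"rx":0,"ry":0,"rz":-0.1,"tx":0,"ty":0,"tz":0,"fingers":1},{"rx":0,"ry":0,"rz":-0.1,"tx":0,"ty":0,"tz":0,"fingers":1},{"rx":0,"ry":0,"rz":-0.1,"tx":0,"ty":0,"tz":0,"fingers":1},{"rx":0,"ry":0,"rz":-0.1,"tx":0,"ty":0,"tz":0,"fingers":1},{"rx":0,"ry":0,"rz":0,"tx":0,"ty":0,"tz":0,"fingers":1}]'

```text
time_s: 10.5
tool_pos: [485.8, -227.8, 174.9]
ee_rot: [0.958, -0.079, 0.276, 0.004]
force: [2.5, 0.7, 5.4]
finger_gap: 15.5
grip_force: 40.0
```

send_rows --commands '[{"rx":0,"ry":0,"rz":-0.1,"tx":0,"ty":0,"tz":0,"fingers":1},{"rx":0,"ry":0,"rz":-0.1,"tx":0,"ty":0,"tz":0,"fingers":1},{"rx":0,"ry":0,"rz":-0.1,"tx":0,"ty":0,"tz":0,"fingers":1},{"rx":0,"ry":0,"rz":-0.1,"tx":0,"ty":0,"tz":0,"fingers":1},{"rx":0,"ry":0,"rz":-0.1,"tx":0,"ty":0,"tz":0,"fingers":1},{"rx":0,"ry":0,"rz":-0.07,"tx":0,"ty":0,"tz":0,"fingers":1},{"rx":0,"ry":0,"rz":0,"tx":0,"ty":0,"tz":0,"fingers":1}]'

```text
time_s: 11.08
tool_pos: [485.8, -228.0, 174.9]
ee_rot: [0.942, 0.191, 0.264, 0.081]
force: [3.0, -1.2, 4.5]
finger_gap: 15.7
grip_force: 40.0
```

```bash
python3 -c "
from h import *
st(2.07,19)
a,_=env.capture('side');c=cv2.resize(a[200:320,215:335],None,fx=4,fy=4,interpolation=2)
b,_=env.capture('wrist');cv2.imwrite('pics/e1.png',np.hstack([c[:384,:400],b[:,:400]]))
"
```

```text
11.0833 [-0.678  0.211  2.099  0.728  0.453 -0.111] Fl [ 5.1 -0.9  2.2] M [-0.38 -0.8   0.15] gap 15.7 40.0
t tool mm [ 0.5 -0.6 -0.5] rot [ 0.0019 -0.0006 -0.003 ] t in target axes [ 0.5 -0.6 -0.5]
tcp local [-0.1 -0.8 -0.5] theta 2.067
```

View pics/e1.png

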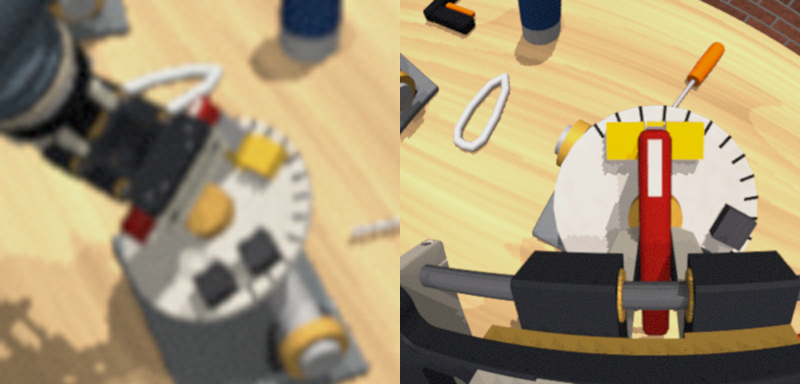

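The wrist view shows the bar (column about 655) centred over the yellow pair (607–704). Now I push in.

send_rows --commands '[{"rx":0,"ry":0,"rz":0,"tx":0,"ty":0,"tz":0.003,"fingers":1},{"rx":0,"ry":0,"rz":0,"tx":0,"ty":0,"tz":0.003,"fingers":1},{"rx":0,"ry":0,"rz":0,"tx":0,"ty":0,"tz":0.003,"fingers":1},{"rx":0,"ry":0,"rz":0,"tx":0,"ty":0,"tz":0.003,"fingers":1},{"rx":0,"ry":0,"rz":0,"tx":0,"ty":0,"tz":0,"fingers":1}]'

```text
time_s: 11.6
tool_pos: [492.3, -228.5, 164.4]
ee_rot: [0.942, 0.189, 0.264, 0.08]
force: [9.7, -2.4, -2.1]
finger_gap: 15.9
grip_force: 40.0
```

```bash
python3 -c "
from h import *
st(2.07,0)
"
```

```text
11.6 [-0.669  0.241  2.094  0.759  0.431 -0.134] Fl [ 7.3 -1.4 -7. ] M [-0.49 -1.26  0.16] gap 15.9 40.0
t tool mm [ 0.5 -0.6  6.1] rot [ 0.0017 -0.0003 -0.0075] t in target axes [ 0.5 -0.6  6.1]
tcp local [ -0.2  -0.8 -12.9] theta 2.063
```

send_rows --commands '[{"rx":0,"ry":0,"rz":0,"tx":0,"ty":0,"tz":0.003,"fingers":1},{"rx":0,"ry":0,"rz":0,"tx":0,"ty":0,"tz":0.003,"fingers":1},{"rx":0,"ry":0,"rz":0,"tx":0,"ty":0,"tz":0.0015,"fingers":1},{"rx":0,"ry":0,"rz":0,"tx":0,"ty":0,"tz":0,"fingers":1},{"rx":0,"ry":0,"rz":0,"tx":0,"ty":0,"tz":0,"fingers":1}]'

```text
time_s: 12.02
tool_pos: [496.0, -228.8, 158.5]
ee_rot: [0.942, 0.19, 0.264, 0.08]
force: [-0.1, -0.1, 9.7]
finger_gap: 15.7
grip_force: 40.0
```

```bash
python3 -c "
from h import *
st(2.07,0)
"
```

```text
12.0167 [-0.664  0.257  2.092  0.779  0.418 -0.152] Fl [ 5.1 -0.1  8.2] M [-0.17 -0.65  0.09] gap 15.7 40.0
t tool mm [ 0.5 -0.5 -0.9] rot [ 0.0016 -0.0006 -0.0069] t in target axes [ 0.5 -0.5 -0.9]
tcp local [ -0.2  -0.7 -19.9] theta 2.063
```

send_rows --commands '[{"rx":0,"ry":0,"rz":0,"tx":0,"ty":0,"tz":0.0015,"fingers":1},{"rx":0,"ry":0,"rz":0,"tx":0,"ty":0,"tz":0,"fingers":1}]'

```text
time_s: 12.18
tool_pos: [496.4, -228.8, 158.1]
ee_rot: [0.942, 0.19, 0.265, 0.081]
force: [-18.7, 3.7, 30.2]
finger_gap: 15.6
grip_force: 40.0
```

```bash
python3 -c "
from h import *
st(2.07,0)
"
```

```text
12.1833 [-0.664  0.259  2.091  0.782  0.417 -0.156] Fl [-0.1  1.9 35.6] M [0.2  0.35 0.12] gap 15.6 40.0
t tool mm [ 0.3 -0.6 -1.4] rot [ 0.002  -0.0013 -0.0063] t in target axes [ 0.3 -0.6 -1.4]
tcp local [ -0.   -0.7 -20.4] theta 2.064
```

The handle is firmly home: 35 N axial with almost no motion. I relieve the push, open and back out.

send_rows --commands '[{"rx":0,"ry":0,"rz":0,"tx":0,"ty":0,"tz":-0.0015,"fingers":1},{"rx":0,"ry":0,"rz":0,"tx":0,"ty":0,"tz":0,"fingers":0.4},{"rx":0,"ry":0,"rz":0,"tx":0,"ty":0,"tz":0,"fingers":0.2},{"rx":0,"ry":0,"rz":0,"tx":0,"ty":0,"tz":0,"fingers":0},{"rx":0,"ry":0,"rz":0,"tx":0,"ty":0,"tz":0,"fingers":0},{"rx":0,"ry":0,"rz":0,"tx":0,"ty":0,"tz":0,"fingers":0},{"rx":0,"ry":0,"rz":0,"tx":0,"ty":0,"tz":0,"fingers":0},{"rx":0,"ry":0,"rz":0,"tx":0,"ty":0,"tz":0,"fingers":0}]'

```text
time_s: 12.85
tool_pos: [495.5, -228.2, 157.5]
ee_rot: [0.942, 0.192, 0.263, 0.08]
force: [0.2, 0.1, 0.2]
finger_gap: 57.6
grip_force: 0.0
```

send_rows --commands '[{"rx":0,"ry":0,"rz":0,"tx":0,"ty":0,"tz":0,"fingers":0},{"rx":0,"ry":0,"rz":0,"tx":0,"ty":0,"tz":0,"fingers":0},{"rx":0,"ry":0,"rz":0,"tx":0,"ty":0,"tz":-0.015,"fingers":0},{"rx":0,"ry":0,"rz":0,"tx":0,"ty":0,"tz":-0.02,"fingers":0},{"rx":0,"ry":0,"rz":0,"tx":0,"ty":0,"tz":-0.03,"fingers":0},{"rx":0,"ry":0,"rz":0,"tx":0,"ty":0,"tz":-0.04,"fingers":0},{"rx":0,"ry":0,"rz":0,"tx":0,"ty":0,"tz":-0.04,"fingers":0},{"rx":0,"ry":0,"rz":0,"tx":0,"ty":0,"tz":0,"fingers":0}]'

```text
time_s: 13.52
tool_pos: [418.4, -222.0, 286.9]
ee_rot: [0.941, 0.192, 0.266, 0.084]
force: [0.8, -0.5, 0.3]
finger_gap: 92.7
grip_force: 0.0
```

Run:
```python
from h import *
st(2.07,150)
c=env.get_calibration("wrist");p,d=env.capture("wrist")
np.savez("w4.npz",p=p,d=d,**{k:np.array(v) for k,v in c.items()})
wmeas("w4.npz");cv2.imwrite("pics/w4.png",p)
```

```text
13.5167 [-0.789 -0.086  2.096  0.522  0.745  0.061] Fl [ 0.8 -0.4 -0.2] M [-0.08  0.3   0.04] gap 92.7 0.0
t tool mm [-1.  -2.  -0.7] rot [ 0.008  -0.003   0.0001] t in target axes [-1.  -2.  -0.6]
tcp local [  1.8  -1.3 130.4] theta 2.07
dial h rel grip -51.87
plane n local [0.001 0.003 1.   ]
dial centre [-1.08  0.21] 81.1 [-1.42  0.1 ]
bar 1326 [7.3  5.06] [113.7  14.5] 28.52 bar top h 12.3
 blk 487 [39.4 45.4] [array([40.8, 41.9]), array([26. , 31.2]), np.float64(27.9)]
 blk 509 [58.7  9.6] [array([56.9, 12.3]), array([26. , 33.5]), np.float64(29.1)]
yel r 57.1 theta 2.0695566975532533 from pair 2.0647974
```

View pics/w4.png

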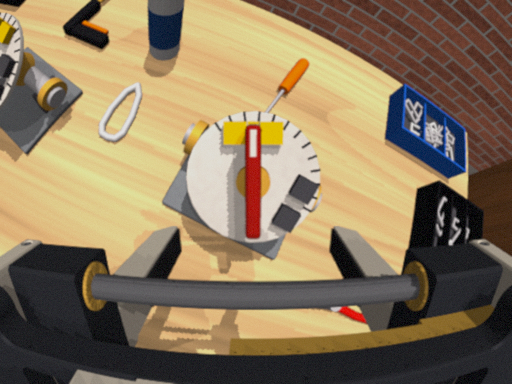

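The bar (column 253, rows 125–237) sits between the yellow blocks. Its top is 64 mm above the dial, which is fully home, and the arm is clear. I hand the job in.

```bash
python3 -c "
from h import *
print(env.close_job())"
```

```text
the job is handed in; nothing more can be done
None
```

The red valve is turned to its yellow stop (about 2.07 rad) and pushed fully home, the gripper has let go and backed clear, and the job is handed in; no verdict was returned.

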